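# Top the dough-ball pyramid and hold the dusting sieve over it

### The job

Finish the little pyramid: take the last dough ball from the chopping board and set it into the hollow between the three in the white dish, so that it rests there by itself. Then take the small sieve off the mug by its wooden handle, lift it higher than the tall canister, carry it across and hold it level and centred above the top ball, about two to three centimetres clear, touching nothing; finish while still holding it there, so that I can spoon in the sugar and dust the pile. Leave the mug, the dish and everything round them standing where they are.

Things in the scene. Friction and masses are not known exactly. Their poses are not given: they have to be found in the camera images.
- dish: White round dish, 114 mm across, 18 mm high, loose; origin at the centre of its underside, z up. Inner floor 6 mm up, side flaring. Three dough balls touch in a ring in it; its centre is the middle of the hollow between them. It stands left or right of the tall canister, the mug on the other side. A fourth ball saddled on the three has its centre 66 mm and its top 89 mm above the origin.
- last_dough_center (a point): Centre of the last dough ball: a fried dough ball, golden brown, round, 46 mm in diameter, 30 g, lying loose on the wooden chopping board (22 mm thick, fixed, to the robot's left), so its centre starts 45 mm above the worktop. It can roll.
- dough_1_center (a point): Centre of one of the three like dough balls (46 mm) in the dish, 29 mm above the worktop, about 27 mm from the dish's centre.
- dough_2_center (a point): Centre of the second dough ball in the dish, as above.
- dough_3_center (a point): Centre of the third dough ball in the dish, as above.
- sieve_grip (a point): Where to hold the small sieve: half-way up its wooden handle (12 mm wide, 10 mm high), 85 mm from the middle of its bowl. x points along the handle towards the bowl, z up when level. The wood runs 23 mm towards the bowl and 77 mm away from here. The sieve weighs 90 g and balances 67 mm towards the bowl from here, so hold it firmly.
- sieve_mesh (a point): Lowest point of the sieve's mesh bowl, in its middle (same axes as sieve_grip). Bowl of steel mesh 63 mm across and 26 mm deep; this point lies 28 mm below and 85 mm ahead (+x) of sieve_grip. At the start the bowl hangs in the mug's mouth, the handle and the two-wire lug opposite resting on the mug's rim.
- mug: Two-tone stoneware mug, 82 mm across, 94 mm high, loose; its ear handle stands out at -y to 58 mm from the origin. Origin at the underside, 17 mm to the -y side of the middle of the mouth. Empty but for the hanging sieve, whose wooden handle stands out over the mug's -x side (within 0.3 rad).
- tall_canister: Green tin canister with a lid and a knob, 102 mm across and 140 mm high, loose, standing between the mug and the dish; origin at the centre of its underside.
- espresso_cup_b: Small brown stoneware cup with an ear, 67 x 94 mm and 58 mm high, loose, standing in front of the canister; origin at its underside.
- sugar_spoon: Steel teaspoon, 130 mm long, 11 mm high, lying loose in front; origin at its middle, underside.
There are look-alikes about, which are no part of the job. Leave any orange, red or turquoise look-alike of the part that bears dough_2_center alone.

How it is judged:
On the way, in this order (a step that is already met when the one before it is completed fails the run):
1. the last dough ball rests by itself in the hollow on the three in the dish (horizontal distance between last_dough_center and dish below 0.01 m and z of last_dough_center in the frame of dish between 0.06 and 0.073 m and contact force between the fingers and last_dough below 0.05 N and linear speed of last_dough below 0.05 m/s and angle between dish's own z axis and vertical below 0.15 rad and z of each of dough_1_center, dough_2_center, dough_3_center in the frame of dish below 0.033 m and horizontal distance between each of dough_1_center, dough_2_center, dough_3_center and dish below 0.034 m), for 0.3 s.
2. the sieve is held higher than the tall canister (height (world z) of sieve_mesh above 0.142 m and contact force between the fingers and sieve above 1 N), for 0.1 s.
At the end, for the whole second after the job is handed in: The last ball rests on the three, within 10 mm of the dish's middle. Only the fingers hold the sieve, still and level (0.15 rad), centred on the top ball within 12 mm, its lowest point 100 to 135 mm above the dish's underside (10 to 45 mm clear). Mug, dish and canister stand (all of step 1 and horizontal distance between sieve_mesh and last_dough_center below 0.012 m and z of sieve_mesh in the frame of dish between 0.1 and 0.135 m and angle between each of sieve_mesh, mug, tall_canister's own z axis and vertical below 0.15 rad and contact force between the fingers and sieve above 1 N and contact force between sieve and last_dough below 0.05 N and contact force between sieve and tall_canister below 0.05 N and contact force between sieve and mug below 0.05 N and linear speed of sieve below 0.03 m/s); the arm keeps its last pose, push and grip.
It fails at once if the dish is shifted more than 30 mm from where it stood (distance of dish from where it was at the start of the episode above 0.03 m).
It fails at once if the mug is shifted more than 30 mm from where it stood (distance of mug from where it was at the start of the episode above 0.03 m).
It fails at once if the tall canister is shifted more than 25 mm from where it stood (distance of tall_canister from where it was at the start of the episode above 0.025 m).
It fails at once if the espresso cup is shifted more than 25 mm from where it stood (distance of espresso_cup_b from where it was at the start of the episode above 0.025 m).
It fails at once if the teaspoon is shifted more than 25 mm from where it stood (distance of sugar_spoon from where it was at the start of the episode above 0.025 m).
It also fails if it takes over 58 s, if anything falls off the work surface, if the arm or the gripper's body presses on something with over 40 N, if the wrist force passes 120 N, or if a joint passes its speed limit or range.

### The arm

A 6-joint arm with a two-finger parallel gripper is mounted at the origin on a cart in front of the work surface, level with it; the furniture and walls round the work are solid. World frame = base frame: x ahead of the robot, y to its left, z up, the work surface at z = 0. Lengths are in m, angles in rad, forces in N, time in s.
With the tool pointing down it reaches from about 0.425 to 0.95 m from the base axis. Payload 3.5 kg.
Tool frame: the origin (TCP) lies on the centre line of the jaws, within the pads' length; the fingertips stand 25 mm ahead of it and the grasp point (between the pads) lies 6 mm ahead of it (ctrl.finger_overhang is the distance from the TCP to the fingertips, in m); z points along the fingers, y is the line along which they close (so a half turn about z gives the same grasp; the last joint's range is limited). The gripper opens to 85 mm and grips with 20 to 120 N. Pads are 22 mm wide; open, the fingers measure 114 mm over their backs; the gripper's body (76 mm by 85 mm) begins 54 mm behind the grasp point. The pads swing forward as they close: fully open they stand 13 mm farther back than shut.
Start: joints at [1.106, 0.286, 1.577, -0, 1.279, -0.15], TCP at [0.209, 0.642, 0.256] pointing down, gripper open.
Joint ranges: [-2.77, 2.77], [-0.9, 2.22], [0.21, 2.48], [-1.53, 4.67], [0.24, 2.81], [-2.84, 2.84]. Speed limits (rad/s): [2.79, 2.79, 3.14, 3.14, 3.14, 3.14].

### API

Orientations are given as a unit quaternion [x, y, z, w].
In Python, from plant import get_state, imaging, job, ctrl gives the robot as it stands.
- The arm moves only by the tool jog_arm, never from a script. Its argument "increments" is a list of rows, each an object of numbers: "dx", "dy", "dz": the shift along the world's x, y, z each as a share of 12 cm, from -1 to 1; "ax", "ay", "az": the turn, a rotation vector about the world's x, y, z each as a share of pi/2 rad, from -1 to 1; "gripper": the gripper command: -1 is shut, 1 is fully open, values between are in proportion. A call has 1 to 10 rows; each row is the pose to reach, as a shift and turn from the pose commanded when the call began; what a row does not reach only later rows make up. A row lasts 1/10 s, in which the tool goes at most 50 mm and 8.59 degrees, less where a joint would pass 70% of its speed; a pose out of reach is approached as far as the arm can. A call with a number of a shift or a turn outside -1 to 1 is refused whole. A call with a gripper value outside its range is refused whole. The fingers move at their own pace and stop on an object; "force" is the grip in N (left out, the last holds). Time passes only in rows, so rows that repeat a pose let the fingers close. It gives the time, the measured TCP pose, the force, the opening and the grip force at its end, in the units of the state.
- get_state(): the state, without advancing time (a new reading comes with each control period).
- imaging.read_camera(name): name is "side" or "top"; returns a dict with "frame" (420x560x3 uint8, blue, green, red), "depth" (420x560 float32, m along the optical axis (not along the pixel's ray), 0 where there is no reading), "camera_matrix" (3x3 intrinsics, pixels), "extrinsics" (4x4, takes a point from camera to world coordinates). Camera axes: x right, y up, looking along -z (the intrinsics and any distortion apply to the point x, -y, -z); pixel columns grow to the right and rows downward; lengths in m; the calibration is good to about 2 mm. A picture is of the moment at which its call begins.
- job.sign_off(): hands the job in; it is judged then, once.
The state is a dict: "time": time; "qpos": joint angles; "dq": joint speeds; "joint_efforts": joint torques, N m; "eef_pos": TCP position; "tcp_rot": TCP orientation; "contact_force": force on the tool from outside, world axes, zero at the start; "wrist_torque": the same for the moment, N m; "opening": opening from 0.0 (shut) to 1.0 (fully open); "finger_force": force on a finger pad.
Only numpy, scipy, OpenCV 4.12 (cv2) and the standard library are available. Lean on these libraries where they do the work, as an engineer would, in place of code of your own. Each camera call takes 0.05 s, during which the arm holds its last target. There are 200 camera calls.

## Working session

There is one attempt and no reset: what is moved stays moved. The work goes in short steps, Python scripts to look and compute and a tool call to move; the robot and the scene stay as the last step left them, time stands still between calls to the robot, and variables do not carry over. Pictures are saved under pics/ and viewed, at most 12 in all, crops included, and the job is handed in when it is done.

Besides the shell and the picture viewer there is one more tool, called after ">>>" as a command line: name --argument value ..., lists and objects as JSON in quotes. jog_arm: Moves the arm, as the interface text tells. Shift numbers are shares of 12 cm and turn numbers shares of pi/2 rad, none past 1 either way. Its arguments: {"type":"object","properties":{"increments":{"type":"array"},"force":{"type":"number"}},"required":["increments"]}

```bash
ls; mkdir -p pics; cat > h.py <<'E'
import numpy as np, cv2
from plant import get_state, imaging, job, ctrl
def cap(n,f):
    c=imaging.read_camera(n); np.savez(f'pics/{f}.npz',**{k:c[k] for k in('frame','depth','camera_matrix','extrinsics')}); cv2.imwrite(f'pics/{f}.png',c['frame']); return c
def load(f): return dict(np.load(f'pics/{f}.npz'))
def cloud(c):
    K=c['camera_matrix'];d=c['depth'];v,u=np.mgrid[:d.shape[0],:d.shape[1]]
    p=np.stack([(u-K[0,2])/K[0,0]*d,-(v-K[1,2])/K[1,1]*d,-d],-1)
    E=c['extrinsics'];w=p@E[:3,:3].T+E[:3,3]; w[d==0]=np.nan; return w
E
python3 - <<'E'
from h import *
for n in('side','top'):
    c=cap(n,n+'0'); print(n,c['camera_matrix'].tolist(),c['extrinsics'].round(3).tolist(), [k for k in c])
    cv2.imwrite(f'pics/{n}0b.png',cv2.resize(c['frame'],(784,588)))
print(get_state())
E
```

```text
pics
side [[453.40684251762644, 0.0, 280.27000239796024], [0.0, 453.40684251762644, 208.64563416992155], [0.0, 0.0, 1.0]] [[0.969, 0.083, -0.231, 0.211], [-0.246, 0.385, -0.89, -1.255], [0.015, 0.919, 0.393, 0.626], [0.0, 0.0, 0.0, 1.0]] ['frame', 'depth', 'camera_matrix', 'extrinsics']
top [[538.8520090432038, 0.0, 278.01351254594556], [0.0, 538.8520090432038, 203.9501365461776], [0.0, 0.0, 1.0]] [[-0.106, 0.841, -0.531, -0.465], [-0.994, -0.087, 0.061, 0.042], [0.005, 0.535, 0.845, 1.623], [0.0, 0.0, 0.0, 1.0]] ['frame', 'depth', 'camera_matrix', 'extrinsics']
{'time': 0.1, 'qpos': array([ 1.10601690e+00,  2.87129259e-01,  1.57806302e+00, -6.65904280e-05,
        1.27858601e+00, -1.49994592e-01]), 'dq': array([-0.00136147,  0.00069876, -0.00328392, -0.00100404, -0.00103982,
       -0.00061223]), 'joint_efforts': array([ 6.10239999e-05, -4.07294762e+01, -2.93700027e+01, -1.51368795e-04,
        3.45528810e-03,  1.94065171e-05]), 'eef_pos': array([0.20871986, 0.64133915, 0.25503309]), 'tcp_rot': array([ 1.56733791e-01,  9.87640280e-01, -1.05123562e-03, -3.00272719e-04]), 'contact_force': array([-0.51464173,  0.96782118, -0.27146614]), 'wrist_torque': array([0.0249605 , 0.0088069 , 0.00468799]), 'finger_force': 0.0, 'opening': 0.9989113539193907}
```

View pics/top0b.png

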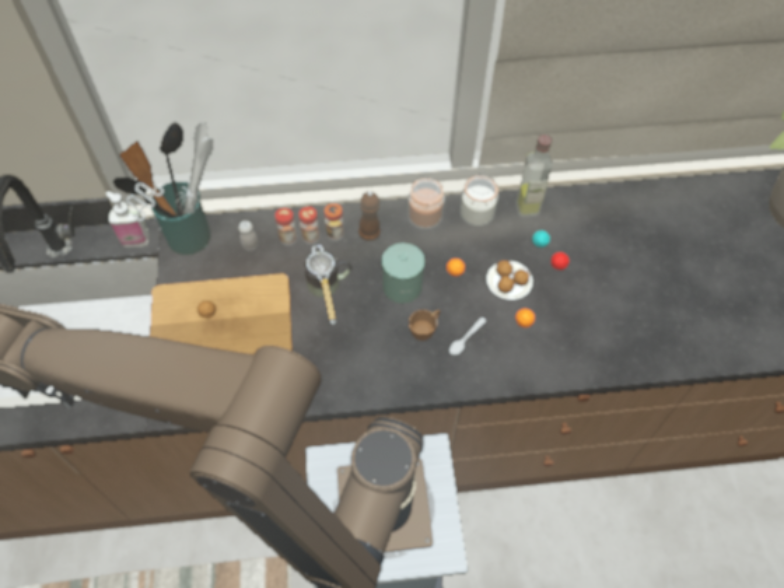

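View pics/side0b.png

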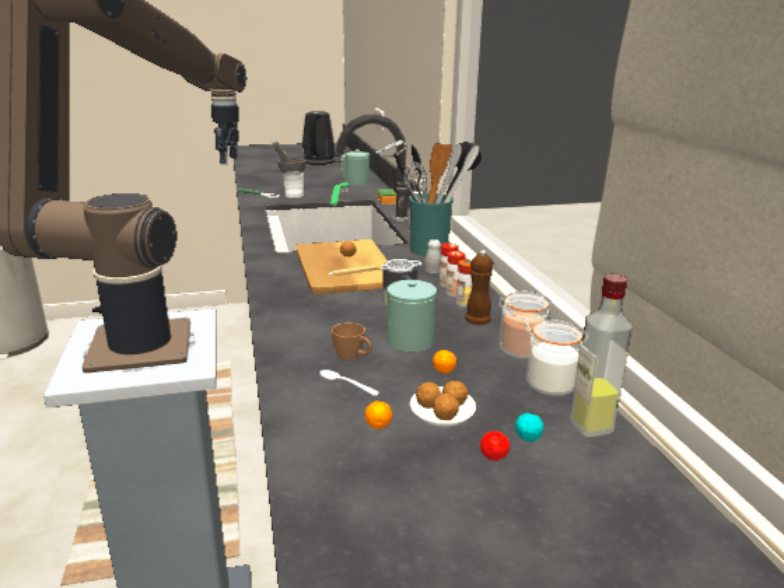

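The top view shows one brown ball on the board at (206,309). Three more sit in the white dish at (506,268), (521,277) and (505,284). The sieve is on the mug at (320,265), with its handle end at (332,320); the canister is at (403,270), the cup at (423,324) and the spoon at (467,337). The balls at (456,267), (526,317), (560,260) and (541,238) are orange, red or turquoise, so they are look-alikes to leave alone. The brown ball on the board is the only candidate for the last ball.

```bash
cat > m.py <<'E'
from h import *
from scipy.optimize import least_squares
def sph(P,r=.023):
    P=P[np.isfinite(P).all(1)]; c0=np.median(P,0)-[0,0,.01]
    s=least_squares(lambda c:np.linalg.norm(P-c,axis=1)-r,c0,loss='soft_l1',f_scale=.001); return s.x.round(4),len(P),np.sqrt(np.mean(s.fun**2)).round(4)
E
python3 - <<'E'
from m import *
for n,box,vals in(('top0',(340,170,400,225),[]),('side0',(285,255,350,310),[])):
    c=load(n);W=cloud(c);hsv=cv2.cvtColor(c['frame'],cv2.COLOR_BGR2HSV)
    x0,y0,x1,y1=box
    m=np.zeros(hsv.shape[:2],bool)
    br=(hsv[...,1]>110)&(hsv[...,0]<20)&(hsv[...,2]<215)
    m[y0:y1,x0:x1]=1
    wh=m&(hsv[...,1]<40)&(hsv[...,2]>170)
    P=W[wh];print(n,'dish px',wh.sum(),'rim center',(np.nanmin(P,0)+np.nanmax(P,0))/2,np.nanmin(P,0),np.nanmax(P,0))
    B=W[m&br];B=B[np.isfinite(B).all(1)&(B[:,2]>.022)]
    # joint 3-ball fit: ring with known radius 26.6
    def cs(p):return np.stack([[p[0]+.0268*np.cos(p[2]+k*2.0944),p[1]+.0268*np.sin(p[2]+k*2.0944),p[3]] for k in range(3)])
    f=lambda p:np.abs(np.linalg.norm(B[:,None]-cs(p)[None],axis=2)-.023).min(1)
    best=min((least_squares(f,[*B[:,:2].mean(0),a,.029],loss='soft_l1',f_scale=.001) for a in np.arange(0,2.1,.3)),key=lambda s:s.cost)
    print('ring',best.x,len(B),best.cost,cs(best.x).round(3).tolist())
    b2=(135,205,160,235) if n=='top0' else (238,168,258,186)
    x0,y0,x1,y1=b2
    m2=np.zeros_like(m);m2[y0:y1,x0:x1]=1
    Q=W[m2&(W[...,2]>.030)];print('ball',sph(Q))
im=load('top0')['frame'];s=load('side0')['frame']
a=cv2.resize(im[160:270,200:310],(400,400),interpolation=cv2.INTER_CUBIC);b=cv2.resize(s[165:245,230:310],(400,400),interpolation=cv2.INTER_CUBIC)
cv2.imwrite('pics/crop1.png',np.hstack([a,b]))
E
```

```text
top0 dish px 416 rim center [ 0.53923198 -0.38096315  0.0233752 ] [ 0.47731136 -0.44029588 -0.01020666] [ 0.6011526  -0.32163042  0.05695707]
ring [ 0.53257938 -0.38611886  0.47513957  0.03130724] 258 0.003402777684664563 [[0.556, -0.374, 0.031], [0.51, -0.372, 0.031], [0.531, -0.413, 0.031]]
ball (array([0.5072, 0.376 , 0.0455]), 154, np.float64(0.0078))
side0 dish px 401 rim center [ 0.53821351 -0.36842766  0.02047356] [ 0.47640434 -0.43139032 -0.0016966 ] [ 0.60002268 -0.30546501  0.04264373]
ring [ 0.53305698 -0.37397236  2.49520118  0.02966213] 489 0.0015519735736025187 [[0.512, -0.358, 0.03], [0.53, -0.401, 0.03], [0.558, -0.364, 0.03]]
ball (array([0.5079, 0.3806, 0.0458]), 106, np.float64(0.0033))
```

View pics/crop1.png

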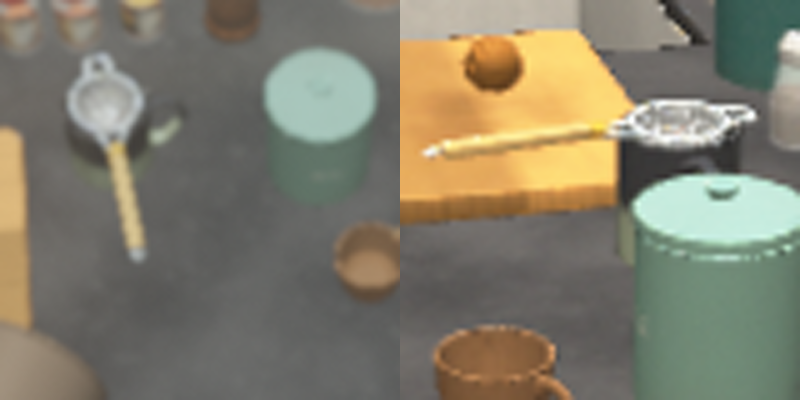

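The enlarged crop shows the sieve handle running from the lug to its tip. In the left half (top view) that is (115,140) to (137,250), and in the right half (side view) (610,128) to (430,152). It also shows the brown ball alone on the board. Next I'll use ray–plane intersections, which don't depend on depth.

```bash
cat >> h.py <<'E'
def ray(c,u,v,z):
    K=c['camera_matrix'];E=c['extrinsics'];d=E[:3,:3]@np.array([(u-K[0,2])/K[0,0],-(v-K[1,2])/K[1,1],-1]);o=E[:3,3]
    return (o+d*(z-o[2])/d[2])
def proj(c,P):
    K=c['camera_matrix'];E=c['extrinsics'];p=(np.atleast_2d(P)-E[:3,3])@E[:3,:3]
    return np.stack([K[0,0]*p[:,0]/-p[:,2]+K[0,2],K[1,1]*p[:,1]/p[:,2]+K[1,2]],1)
E
python3 - <<'E'
from m import *
for n,db,bb in(('top0',(342,180,390,220),(137,210,160,232)),('side0',(287,262,345,305),(240,169,258,186))):
    c=load(n);W=cloud(c);hsv=cv2.cvtColor(c['frame'],cv2.COLOR_BGR2HSV).astype(int)
    def reg(b):
        x0,y0,x1,y1=b;m=np.zeros(hsv.shape[:2],bool);m[y0:y1,x0:x1]=1;return m
    H,S,V=np.moveaxis(hsv,2,0)
    # dish: white or brown, convex hull ellipse
    wh=reg(db)&(((S<45)&(V>150)))
    k,lab,st,ce=cv2.connectedComponentsWithStats(wh.astype(np.uint8)); 
    pts=np.argwhere(wh)[:,::-1].astype(np.int32)
    hull=cv2.convexHull(pts)[:,0]; 
    R=np.array([ray(c,u,v,.018)[:2] for u,v in hull])
    s=least_squares(lambda p:np.hypot(*(R-p[:2]).T)-p[2],[*R.mean(0),.057],loss='soft_l1',f_scale=.002)
    print(n,'dish',s.x.round(4),len(hull), np.abs(s.fun).max().round(4))
    br=reg(bb)&(S>130)&(V<150)&(H<20)
    print('brown',br.sum()); v,u=np.nonzero(br); print((u.min()+u.max())/2,(v.min()+v.max())/2,u.min(),u.max(),v.min(),v.max(),ray(c,(u.min()+u.max())/2,(v.min()+v.max())/2,.045).round(4))
    flat=W[330:350,420:440] if n=='side0' else W[240:260,330:345]
    print('counter z',np.nanmedian(flat[...,2]),np.nanstd(flat[...,2]))
    gr=(H>60)&(H<90)&(S>50)&reg((270,170,310,215) if n=='top0' else (270,195,315,255))
    P=W[gr];T=P[np.abs(P[:,2]-.125)<.02];print('can top',np.nanpercentile(T,[2,50,98],axis=0).round(3).tolist())
    v,u=np.nonzero(gr);print(u.min(),u.max(),v.min(),v.max())
E
```

```text
top0 dish [ 0.5312 -0.3768  0.0598] 22 0.002
brown 16
149.5 223.0 146 153 220 226 [0.4956 0.3696 0.045 ]
counter z 0.0011032319022978854 0.0044791945695295985
can top [nan, nan, nan]
  return np.nanmean(a, axis, out=out, keepdims=keepdims)
Traceback (most recent call last):
ValueError: zero-size array to reduction operation minimum which has no identity
```

```bash
python3 - <<'E'
from m import *
t=load('top0')['frame'];s=load('side0')['frame']
f=lambda im,x,y,w,h,k:cv2.resize(im[y:y+h,x:x+w],(w*k,h*k),interpolation=cv2.INTER_CUBIC)
A=np.hstack([f(t,135,207,25,25,12),f(t,340,180,50,42,7)[:294].repeat(1,0) if 0 else cv2.resize(f(t,340,180,50,42,7),(350,300))])
B=np.hstack([f(s,236,165,25,25,12),cv2.resize(f(s,286,262,60,42,7),(350,300))])
cv2.imwrite('pics/crop2.png',np.vstack([A,B]))
for n,c in(('t',load('top0')),('s',load('side0'))):
  for P in([.507,.378,.045],[.532,-.376,.0]):print(n,P,proj(c,P).round(1))
E
```

```text
t [0.507, 0.378, 0.045] [[147.1 220.3]]
t [0.532, -0.376, 0.0] [[362.6 202.1]]
s [0.507, 0.378, 0.045] [[248.5 177.8]]
s [0.532, -0.376, 0.0] [[315.7 295.1]]
```

View pics/crop2.png

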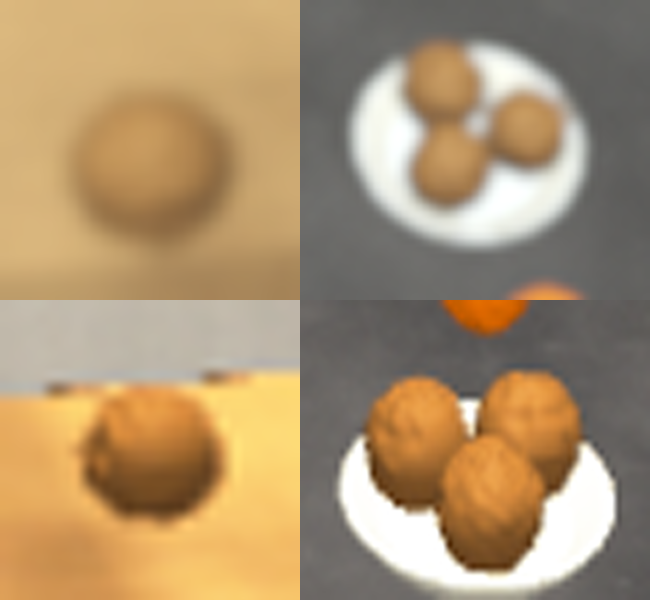

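The four-panel crop shows the last ball centred at top (147.3,220.2) and side (248.2,177.2). The three dish balls are at top (360.1,191.0), (372.1,197.4) and (360.9,202.6), and at side (305.7,281.4), (324.9,279.4) and (318.1,289.8).

```bash
cat >> h.py <<'E'
def tri(t,s,a,b):
    A=[];B=[]
    for c,(u,v) in((t,a),(s,b)):
        K=c['camera_matrix'];E=c['extrinsics'];d=E[:3,:3]@np.array([(u-K[0,2])/K[0,0],-(v-K[1,2])/K[1,1],-1]);d/=np.linalg.norm(d)
        M=np.eye(3)-np.outer(d,d);A.append(M);B.append(M@E[:3,3])
    return np.linalg.lstsq(np.vstack(A),np.hstack(B),rcond=None)[0]
E
python3 - <<'E'
from m import *
t=load('top0');s=load('side0')
print('ball',tri(t,s,(147.3,220.2),(248.2,177.2)).round(4),ray(t,147.3,220.2,.045).round(4),ray(s,248.2,177.2,.045).round(4))
T=[(360.1,191.0),(372.1,197.4),(360.9,202.6)];S=[(324.9,279.4),(318.1,289.8),(305.7,281.4)]
r=[ray(t,*a,.029) for a in T];q=[ray(s,*b,.029) for b in S]
print(np.round(r,4),np.mean(r,0),'\n',np.round(q,4),np.mean(q,0))
print('bowl',tri(t,s,(229,187.8),(285.5,189.3)).round(4),'tip',tri(t,s,(238,230.5),(235.1,195.1)).round(4))
print('wood0',tri(t,s,(231.1,198.5),(271.5,190.3)).round(4))
Wt=cloud(t);Ws=cloud(s)
for n,W,c in(('t',Wt,t),('s',Ws,s)):
    P=W[(W[...,2]>.085)&(W[...,2]<.115)&(W[...,0]>.35)&(W[...,0]<.75)&(W[...,1]>-.05)&(W[...,1]<.3)]
    print(n,len(P))
    hs=cv2.cvtColor(c['frame'],cv2.COLOR_BGR2HSV)
    m=(hs[...,0]>10)&(hs[...,0]<30)&(hs[...,1]>90)&(W[...,2]>.07)&(W[...,1]<.26)&(W[...,1]>.05)&(W[...,0]>.35)&(W[...,0]<.6)
    H=W[m];print('handle',len(H),H.min(0) if len(H) else 0,H.max(0) if len(H) else 0,H.mean(0) if len(H) else 0)
    m=(W[...,2]>.10)&(W[...,2]<.17)&(W[...,1]<.06)&(W[...,1]>-.3)&(W[...,0]>.35)&(W[...,0]<.72)
    C=W[m];print('can',len(C),np.percentile(C,[3,50,97],axis=0).round(3).tolist())
E
```

```text
ball [0.5057 0.3767 0.048 ] [0.5075 0.3773 0.045 ] [0.5072 0.3851 0.045 ]
[[ 0.5613 -0.3686  0.029 ]
 [ 0.5302 -0.4057  0.029 ]
 [ 0.5127 -0.3623  0.029 ]] [ 0.5347233  -0.37886996  0.029     ] 
 [[ 0.5607 -0.357   0.029 ]
 [ 0.5297 -0.3968  0.029 ]
 [ 0.512  -0.3551  0.029 ]] [ 0.53414839 -0.36965141  0.029     ]
bowl [0.5772 0.0921 0.0973] tip [0.4069 0.0727 0.0982]
wood0 [0.5298 0.0875 0.1001]
t 871
handle 11 [0.51191711 0.07852834 0.09447867] [0.52775    0.08892169 0.1105755 ] [0.5158211  0.08471293 0.10449458]
can 838 [[0.502, -0.152, 0.103], [0.552, -0.097, 0.124], [0.716, 0.028, 0.151]]
s 703
handle 118 [0.41740315 0.06891925 0.09258271] [0.54469323 0.11518521 0.10710119] [0.47287993 0.07959881 0.10032318]
can 791 [[0.504, -0.157, 0.102], [0.555, -0.121, 0.123], [0.718, -0.035, 0.15]]
```

>>> jog_arm --increments '[{"dx": 0.27, "dy": -0.24}, {"dx": 0.55, "dy": -0.49}, {"dx": 0.83, "dy": -0.73}, {"dx": 0.83, "dy": -0.73}]' --force 20

```text
$.increments[0]: bad value
```

>>> jog_arm --increments '[{"dx": 0.27, "dy": -0.24, "az": -0.06}, {"dx": 0.55, "dy": -0.49, "az": -0.12}, {"dx": 0.83, "dy": -0.73, "az": -0.18}, {"dx": 0.83, "dy": -0.73, "az": -0.23}]'

```text
$.increments[0]: bad value
```

>>> jog_arm --increments '[{"dx": 0.27, "dy": -0.24, "dz": -0.3}, {"dx": 0.55, "dy": -0.49, "dz": -0.6}, {"dx": 0.83, "dy": -0.73, "dz": -0.9}, {"dx": 0.83, "dy": -0.73, "dz": -0.9}, {"dx": 0.83, "dy": -0.73, "dz": -0.9}]'

```text
$.increments[0]: bad value
```

```bash
python3 - <<'E'
from m import *
print(ctrl.finger_overhang,[x for x in dir(ctrl) if x[0]!='_'])
st=get_state();print(st['time'],st['eef_pos'],st['tcp_rot'])
t=cap('top','t1');s=cap('side','s1')
P=st['eef_pos']
for n,c in(('t',t),('s',s)):
    print(n,proj(c,P+[0,0,-.025]),proj(c,[.5073,.378,.045]))
f=lambda im,x,y,w,h,k:cv2.resize(im[y:y+h,x:x+w],(w*k,h*k),interpolation=cv2.INTER_CUBIC)
cv2.imwrite('pics/crop3.png',np.hstack([f(t['frame'],115,170,65,80,6),f(s['frame'],215,120,65,80,6)]))
E
```

```text
0.025 ['Unreachable', 'finger_overhang']
0.1 [0.20871986 0.64133915 0.25503309] [ 1.56733791e-01  9.87640280e-01 -1.05123562e-03 -3.00272719e-04]
t [[ 35.70114199 286.75010206]] [[147.08880576 220.26978616]]
s [[163.687919   118.67106061]] [[248.56633505 177.79453833]]
```

View pics/crop3.png

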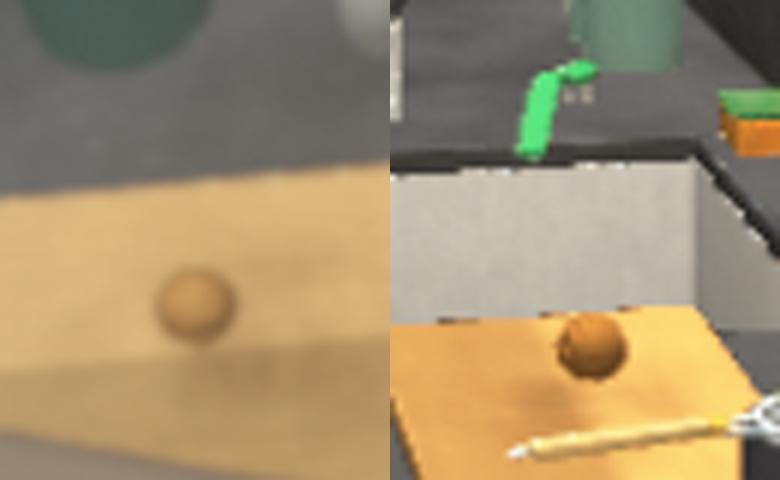

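The move was refused because each row seems to need every key, so the arm hasn't moved. The crop still shows the ball at top (147,220) and side (249,177). I'll resend with full rows.

>>> jog_arm --increments '[{"dx": 0.27, "dy": -0.24, "dz": 0, "ax": 0, "ay": 0, "az": 0, "gripper": 1}, {"dx": 0.55, "dy": -0.49, "dz": 0, "ax": 0, "ay": 0, "az": 0, "gripper": 1}, {"dx": 0.83, "dy": -0.73, "dz": 0, "ax": 0, "ay": 0, "az": 0, "gripper": 1}, {"dx": 0.83, "dy": -0.73, "dz": 0, "ax": 0, "ay": 0, "az": 0, "gripper": 1}]' --force 20

```text
time: 0.6
eef_pos: [0.3121, 0.5513, 0.2561]
tcp_rot: [0.159, 0.987, -0.001, 0.001]
contact_force: [-0.9, 0.5, 0.4]
opening: 0.999
finger_force: 0.0
```

>>> jog_arm --increments '[{"dx": 0.27, "dy": -0.24, "dz": 0, "ax": 0, "ay": 0, "az": -0.06, "gripper": 1}, {"dx": 0.55, "dy": -0.49, "dz": 0, "ax": 0, "ay": 0, "az": -0.12, "gripper": 1}, {"dx": 0.82, "dy": -0.73, "dz": 0, "ax": 0, "ay": 0, "az": -0.18, "gripper": 1}, {"dx": 0.82, "dy": -0.73, "dz": 0, "ax": 0, "ay": 0, "az": -0.23, "gripper": 1}]'

```text
time: 1.0
eef_pos: [0.4101, 0.4639, 0.2561]
tcp_rot: [0.336, 0.942, -0.0, 0.001]
contact_force: [-1.0, 0.4, -0.3]
opening: 0.999
finger_force: 0.0
```

>>> jog_arm --increments '[{"dx": 0.27, "dy": -0.24, "dz": -0.3, "ax": 0, "ay": 0, "az": 0, "gripper": 1}, {"dx": 0.55, "dy": -0.49, "dz": -0.6, "ax": 0, "ay": 0, "az": 0, "gripper": 1}, {"dx": 0.82, "dy": -0.73, "dz": -0.9, "ax": 0, "ay": 0, "az": 0, "gripper": 1}, {"dx": 0.82, "dy": -0.73, "dz": -0.9, "ax": 0, "ay": 0, "az": 0, "gripper": 1}, {"dx": 0.82, "dy": -0.73, "dz": -0.9, "ax": 0, "ay": 0, "az": 0, "gripper": 1}]'

```text
time: 1.5
eef_pos: [0.5051, 0.3774, 0.1454]
tcp_rot: [0.333, 0.943, -0.002, -0.002]
contact_force: [-0.1, 0.3, 0.7]
opening: 0.994
finger_force: 0.0
```

```bash
python3 - <<'E'
from m import *
st=get_state();print(st['time'],st['eef_pos'],st['tcp_rot'])
t=cap('top','t1');s=cap('side','s1')
P=st['eef_pos']
for n,c in(('t',t),('s',s)):
    print(n,proj(c,P+[0,0,-.012]),proj(c,[.5073,.378,.045]))
f=lambda im,x,y,w,h,k:cv2.resize(im[y:y+h,x:x+w],(w*k,h*k),interpolation=cv2.INTER_CUBIC)
cv2.imwrite('pics/crop3.png',np.hstack([f(t['frame'],115,170,65,80,6),f(s['frame'],215,120,65,80,6)]))
E
```

```text
1.5 [0.50505772 0.3773876  0.1453699 ] [ 0.33298145  0.94292938 -0.00192455 -0.00195657]
t [[141.81960648 207.02552984]] [[147.08880576 220.26978616]]
s [[247.71585715 155.77038261]] [[248.56633505 177.79453833]]
```

View pics/crop3.png

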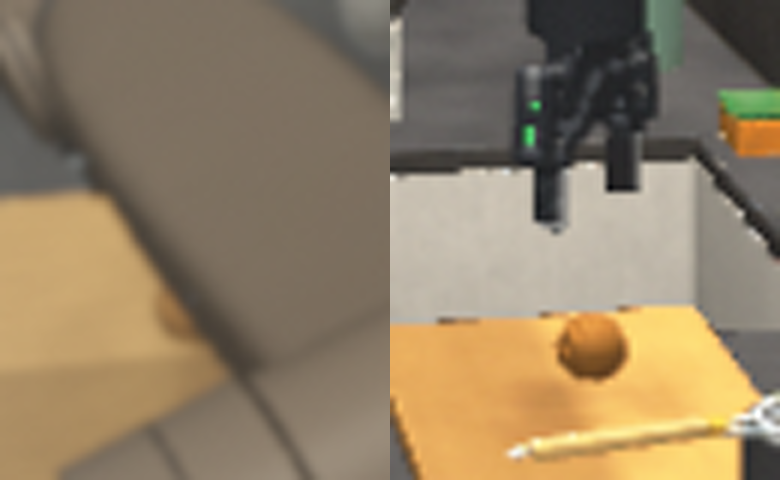

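The side crop shows the open finger tips at (550,225) and (622,188). Their midpoint lies directly above the ball at (591,345), which agrees with the projection. Going down and gripping.

>>> jog_arm --increments '[{"dx": 0.01, "dy": 0, "dz": -0.3, "ax": 0, "ay": 0, "az": 0, "gripper": 1}, {"dx": 0.02, "dy": 0, "dz": -0.55, "ax": 0, "ay": 0, "az": 0, "gripper": 1}, {"dx": 0.02, "dy": 0, "dz": -0.76, "ax": 0, "ay": 0, "az": 0, "gripper": 1}, {"dx": 0.02, "dy": 0, "dz": -0.76, "ax": 0, "ay": 0, "az": 0, "gripper": 1}, {"dx": 0.02, "dy": 0, "dz": -0.76, "ax": 0, "ay": 0, "az": 0, "gripper": -1}, {"dx": 0.02, "dy": 0, "dz": -0.76, "ax": 0, "ay": 0, "az": 0, "gripper": -1}, {"dx": 0.02, "dy": 0, "dz": -0.76, "ax": 0, "ay": 0, "az": 0, "gripper": -1}, {"dx": 0.02, "dy": 0, "dz": -0.76, "ax": 0, "ay": 0, "az": 0, "gripper": -1}, {"dx": 0.02, "dy": 0, "dz": -0.76, "ax": 0, "ay": 0, "az": 0, "gripper": -1}, {"dx": 0.02, "dy": 0, "dz": -0.76, "ax": 0, "ay": 0, "az": 0, "gripper": -1}]'

```text
time: 2.6
eef_pos: [0.5092, 0.3799, 0.0599]
tcp_rot: [0.332, 0.943, 0.002, 0.001]
contact_force: [-1.6, -0.4, 7.1]
opening: 0.527
finger_force: 19.9
```

Gripped: the opening is about 45 mm. Lifting.

>>> jog_arm --increments '[{"dx": 0, "dy": 0, "dz": 0.15, "ax": 0, "ay": 0, "az": 0, "gripper": -1}, {"dx": 0, "dy": 0, "dz": 0.4, "ax": 0, "ay": 0, "az": 0, "gripper": -1}, {"dx": 0, "dy": 0, "dz": 0.7, "ax": 0, "ay": 0, "az": 0, "gripper": -1}, {"dx": 0, "dy": 0, "dz": 1, "ax": 0, "ay": 0, "az": 0, "gripper": -1}, {"dx": 0, "dy": 0, "dz": 1, "ax": 0, "ay": 0, "az": 0, "gripper": -1}]'

```text
time: 3.1
eef_pos: [0.5111, 0.3807, 0.1856]
tcp_rot: [0.332, 0.943, 0.005, 0.005]
contact_force: [1.4, 0.4, 0.6]
opening: 0.52
finger_force: 20.7
```

>>> jog_arm --increments '[{"dx": 0, "dy": -0.1, "dz": 0.3, "ax": 0, "ay": 0, "az": 0, "gripper": -1}, {"dx": 0, "dy": -0.3, "dz": 0.6, "ax": 0, "ay": 0, "az": 0, "gripper": -1}, {"dx": 0, "dy": -0.6, "dz": 0.75, "ax": 0, "ay": 0, "az": 0, "gripper": -1}, {"dx": 0, "dy": -0.9, "dz": 0.75, "ax": 0, "ay": 0, "az": 0, "gripper": -1}]'

```text
time: 3.5
eef_pos: [0.509, 0.2706, 0.2718]
tcp_rot: [0.331, 0.944, 0.002, 0.003]
contact_force: [0.3, -0.8, -0.6]
opening: 0.522
finger_force: 20.8
```

```bash
python3 - <<'E'
from m import *
st=get_state();print(st['time'],st['eef_pos'],st['tcp_rot'],st['opening'],st['finger_force'],st['qpos'])
s=cap('side','s2');c=s;W=cloud(s);P=st['eef_pos'];u,v=proj(s,P+[0,0,-.012])[0].round().astype(int);print(u,v)
hs=cv2.cvtColor(s['frame'],cv2.COLOR_BGR2HSV)
m=(hs[...,0]<20)&(hs[...,1]>110)&(np.abs(W-P).max(-1)<.08)
v,u=np.nonzero(m);print(m.sum(),u.min(),u.max(),v.min(),v.max(),'ball',sph(W[m]))
E
```

```text
3.5 [0.50898002 0.27064699 0.2718119 ] [0.33109518 0.94358949 0.00226282 0.00312094] 0.5216452267999465 20.789057314395905 [ 3.12850061e-01  5.46364157e-02  1.81185221e+00 -1.85632014e-04
  1.26739615e+00 -5.82958302e-01]
254 129
68 250 259 124 136 ball (array([0.5064, 0.272 , 0.2593]), 68, np.float64(0.0021))
```

>>> jog_arm --increments '[{"dx": 0, "dy": -0.35, "dz": 0, "ax": 0, "ay": 0, "az": 0, "gripper": -1}, {"dx": 0, "dy": -0.7, "dz": 0, "ax": 0, "ay": 0, "az": 0, "gripper": -1}, {"dx": 0, "dy": -1, "dz": 0, "ax": 0, "ay": 0, "az": 0, "gripper": -1}]'

```text
time: 3.85
eef_pos: [0.507, 0.1493, 0.267]
tcp_rot: [0.332, 0.943, -0.0, -0.0]
contact_force: [1.4, -0.4, -1.2]
opening: 0.528
finger_force: 20.8
```

>>> jog_arm --increments '[{"dx": 0, "dy": -0.35, "dz": 0, "ax": 0, "ay": 0, "az": 0, "gripper": -1}, {"dx": 0, "dy": -0.7, "dz": 0, "ax": 0, "ay": 0, "az": 0, "gripper": -1}, {"dx": 0, "dy": -1, "dz": 0, "ax": 0, "ay": 0, "az": 0, "gripper": -1}]'

```text
time: 4.15
eef_pos: [0.507, 0.0291, 0.2671]
tcp_rot: [0.332, 0.943, -0.0, -0.0]
contact_force: [0.7, 0.3, 0.7]
opening: 0.524
finger_force: 20.8
```

>>> jog_arm --increments '[{"dx": 0, "dy": -0.35, "dz": 0, "ax": 0, "ay": 0, "az": 0, "gripper": -1}, {"dx": 0, "dy": -0.7, "dz": 0, "ax": 0, "ay": 0, "az": 0, "gripper": -1}, {"dx": 0, "dy": -1, "dz": 0, "ax": 0, "ay": 0, "az": 0, "gripper": -1}]'

```text
time: 4.45
eef_pos: [0.507, -0.0908, 0.2671]
tcp_rot: [0.332, 0.943, -0.0, -0.0]
contact_force: [0.6, 0.9, -0.1]
opening: 0.52
finger_force: 20.8
```

>>> jog_arm --increments '[{"dx": 0, "dy": -0.35, "dz": 0, "ax": 0, "ay": 0, "az": 0, "gripper": -1}, {"dx": 0, "dy": -0.7, "dz": 0, "ax": 0, "ay": 0, "az": 0, "gripper": -1}, {"dx": 0, "dy": -1, "dz": 0, "ax": 0, "ay": 0, "az": 0, "gripper": -1}]'

```text
time: 4.75
eef_pos: [0.507, -0.2108, 0.267]
tcp_rot: [0.332, 0.943, -0.0, -0.0]
contact_force: [0.4, -0.0, -0.8]
opening: 0.524
finger_force: 20.8
```

>>> jog_arm --increments '[{"dx": 0, "dy": -0.35, "dz": 0, "ax": 0, "ay": 0, "az": 0, "gripper": -1}, {"dx": 0, "dy": -0.7, "dz": 0, "ax": 0, "ay": 0, "az": 0, "gripper": -1}, {"dx": 0, "dy": -1, "dz": 0, "ax": 0, "ay": 0, "az": 0, "gripper": -1}, {"dx": 0, "dy": -1, "dz": 0, "ax": 0, "ay": 0, "az": 0, "gripper": -1}]'

```text
time: 5.15
eef_pos: [0.5067, -0.3328, 0.2667]
tcp_rot: [0.334, 0.943, -0.001, -0.0]
contact_force: [0.1, 0.0, -0.7]
opening: 0.526
finger_force: 20.9
```

>>> jog_arm --increments '[{"dx": 0.1, "dy": -0.15, "dz": -0.3, "ax": 0, "ay": 0, "az": 0, "gripper": -1}, {"dx": 0.23, "dy": -0.38, "dz": -0.65, "ax": 0, "ay": 0, "az": 0, "gripper": -1}, {"dx": 0.23, "dy": -0.38, "dz": -1, "ax": 0, "ay": 0, "az": 0, "gripper": -1}, {"dx": 0.23, "dy": -0.38, "dz": -1, "ax": 0, "ay": 0, "az": 0, "gripper": -1}, {"dx": 0.23, "dy": -0.38, "dz": -1, "ax": 0, "ay": 0, "az": 0, "gripper": -1}]'

```text
time: 5.65
eef_pos: [0.5349, -0.3733, 0.1465]
tcp_rot: [0.331, 0.943, 0.001, -0.001]
contact_force: [0.7, -0.0, 0.6]
opening: 0.52
finger_force: 20.9
```

```bash
python3 - <<'E'
from m import *
st=get_state();print(st['time'],st['eef_pos'])
t=cap('top','t3');s=cap('side','s3');P=st['eef_pos']
print(proj(s,P+[0,0,-.0125]),proj(t,P+[0,0,-.0125]))
f=lambda im,x,y,w,h,k:cv2.resize(im[y:y+h,x:x+w],(w*k,h*k),interpolation=cv2.INTER_CUBIC)
cv2.imwrite('pics/crop4.png',np.hstack([f(t['frame'],330,160,60,80,6),f(s['frame'],280,220,70,80,6)]))
E
```

```text
5.65 [ 0.53488474 -0.37331724  0.14651495]
[[319.12437532 245.60930909]] [[367.10471615 180.06453432]]
```

View pics/crop4.png

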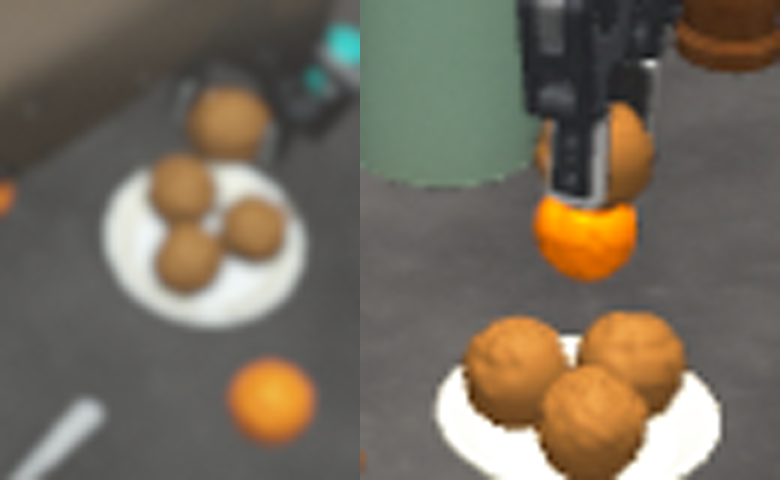

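The close view shows the held ball at top (367.5,180.2) and side (318.8,245.2), within 0.5 px of the TCP prediction. The dish ring centre therefore comes out near (0.5345,-0.376). Lowering to just above the hollow.

>>> jog_arm --increments '[{"dx": 0, "dy": -0.02, "dz": -0.15, "ax": 0, "ay": 0, "az": 0, "gripper": -1}, {"dx": 0, "dy": -0.02, "dz": -0.3, "ax": 0, "ay": 0, "az": 0, "gripper": -1}, {"dx": 0, "dy": -0.02, "dz": -0.42, "ax": 0, "ay": 0, "az": 0, "gripper": -1}, {"dx": 0, "dy": -0.02, "dz": -0.5, "ax": 0, "ay": 0, "az": 0, "gripper": -1}, {"dx": 0, "dy": -0.02, "dz": -0.52, "ax": 0, "ay": 0, "az": 0, "gripper": -1}, {"dx": 0, "dy": -0.02, "dz": -0.52, "ax": 0, "ay": 0, "az": 0, "gripper": -1}, {"dx": 0, "dy": -0.02, "dz": -0.52, "ax": 0, "ay": 0, "az": 0, "gripper": -1}]'

```text
time: 6.45
eef_pos: [0.5357, -0.3773, 0.0853]
tcp_rot: [0.332, 0.943, -0.0, 0.0]
contact_force: [0.0, -0.2, -0.5]
opening: 0.525
finger_force: 20.9
```

```bash
python3 - <<'E'
from m import *
st=get_state();print(st['time'],st['eef_pos'],st['contact_force'])
t=cap('top','t4');s=cap('side','s4')
f=lambda im,x,y,w,h,k:cv2.resize(im[y:y+h,x:x+w],(w*k,h*k),interpolation=cv2.INTER_CUBIC)
cv2.imwrite('pics/crop5.png',np.hstack([f(t['frame'],335,165,50,60,8),f(s['frame'],290,245,50,60,8)]))
E
```

```text
6.45 [ 0.53572522 -0.37733883  0.08525021] [ 0.00127414 -0.18154055 -0.45479482]
```

View pics/crop5.png

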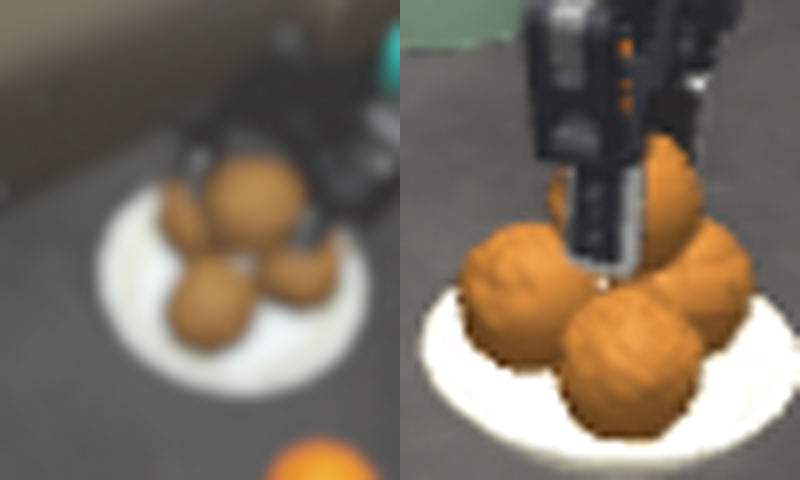

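The held ball sits centred over the hollow, and the near finger drops into the gap between two balls. Lowering the last few millimetres.

>>> jog_arm --increments '[{"dx": 0, "dy": 0.01, "dz": -0.02, "ax": 0, "ay": 0, "az": 0, "gripper": -1}, {"dx": 0, "dy": 0.01, "dz": -0.03, "ax": 0, "ay": 0, "az": 0, "gripper": -1}, {"dx": 0, "dy": 0.01, "dz": -0.04, "ax": 0, "ay": 0, "az": 0, "gripper": -1}, {"dx": 0, "dy": 0.01, "dz": -0.05, "ax": 0, "ay": 0, "az": 0, "gripper": -1}, {"dx": 0, "dy": 0.01, "dz": -0.05, "ax": 0, "ay": 0, "az": 0, "gripper": -1}, {"dx": 0, "dy": 0.01, "dz": -0.05, "ax": 0, "ay": 0, "az": 0, "gripper": -1}]'

```text
time: 7.15
eef_pos: [0.5364, -0.3772, 0.0814]
tcp_rot: [0.332, 0.943, -0.001, 0.002]
contact_force: [-1.6, -1.2, 7.7]
opening: 0.526
finger_force: 21.4
```

Contact with 7.7 N. I'll back off a touch and open gradually.

>>> jog_arm --increments '[{"dx": 0, "dy": 0, "dz": 0.015, "ax": 0, "ay": 0, "az": 0, "gripper": -1}, {"dx": 0, "dy": 0, "dz": 0.015, "ax": 0, "ay": 0, "az": 0, "gripper": -1}, {"dx": 0, "dy": 0, "dz": 0.015, "ax": 0, "ay": 0, "az": 0, "gripper": 0.08}, {"dx": 0, "dy": 0, "dz": 0.015, "ax": 0, "ay": 0, "az": 0, "gripper": 0.16}, {"dx": 0, "dy": 0, "dz": 0.015, "ax": 0, "ay": 0, "az": 0, "gripper": 0.25}, {"dx": 0, "dy": 0, "dz": 0.015, "ax": 0, "ay": 0, "az": 0, "gripper": 0.4}, {"dx": 0, "dy": 0, "dz": 0.015, "ax": 0, "ay": 0, "az": 0, "gripper": 0.6}, {"dx": 0, "dy": 0, "dz": 0.015, "ax": 0, "ay": 0, "az": 0, "gripper": 0.6}, {"dx": 0, "dy": 0, "dz": 0.015, "ax": 0, "ay": 0, "az": 0, "gripper": 0.6}]'

```text
time: 8.05
eef_pos: [0.5354, -0.3757, 0.0805]
tcp_rot: [0.332, 0.943, 0.0, -0.0]
contact_force: [0.2, -0.2, -0.0]
opening: 0.803
finger_force: 0.0
```

```bash
python3 - <<'E'
from m import *
st=get_state();print(st['time'],st['eef_pos'],st['contact_force'],st['opening'])
t=cap('top','t5');s=cap('side','s5')
f=lambda im,x,y,w,h,k:cv2.resize(im[y:y+h,x:x+w],(w*k,h*k),interpolation=cv2.INTER_CUBIC)
cv2.imwrite('pics/crop6.png',np.hstack([f(t['frame'],335,165,50,60,8),f(s['frame'],290,245,50,60,8)]))
E
```

```text
8.05 [ 0.53537666 -0.37573954  0.08049767] [ 0.24767274 -0.19122371 -0.03674277] 0.80303283684095
```

View pics/crop6.png

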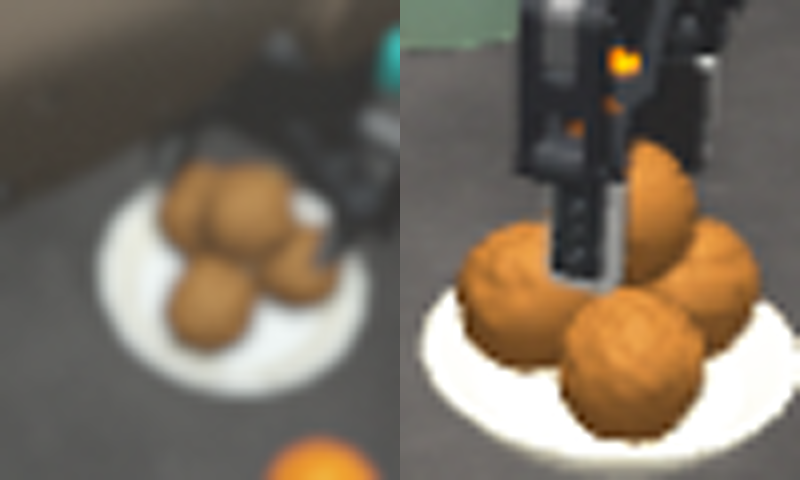

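The top ball is seated in the hollow, with both fingers clear of it. Retreating straight up.

>>> jog_arm --increments '[{"dx": 0, "dy": 0, "dz": 0.08, "ax": 0, "ay": 0, "az": 0, "gripper": 0.6}, {"dx": 0, "dy": 0, "dz": 0.2, "ax": 0, "ay": 0, "az": 0, "gripper": 0.6}, {"dx": 0, "dy": 0, "dz": 0.4, "ax": 0, "ay": 0, "az": 0, "gripper": 0.6}, {"dx": 0, "dy": 0, "dz": 0.7, "ax": 0, "ay": 0, "az": 0, "gripper": 0.6}, {"dx": 0, "dy": 0, "dz": 1, "ax": 0, "ay": 0, "az": 0, "gripper": 0.6}]'

```text
time: 8.65
eef_pos: [0.5353, -0.3757, 0.2029]
tcp_rot: [0.332, 0.943, -0.0, 0.0]
contact_force: [0.7, -0.3, 0.5]
opening: 0.8
finger_force: 0.0
```

>>> jog_arm --increments '[{"dx": -0.1, "dy": 0.3, "dz": 0.3, "ax": 0, "ay": 0, "az": 0.09, "gripper": 0}, {"dx": -0.2, "dy": 0.65, "dz": 0.3, "ax": 0, "ay": 0, "az": 0.18, "gripper": 0}, {"dx": -0.35, "dy": 1, "dz": 0.3, "ax": 0, "ay": 0, "az": 0.27, "gripper": 0}]'

```text
time: 8.95
eef_pos: [0.4941, -0.2555, 0.2407]
tcp_rot: [0.123, 0.992, -0.002, 0.003]
contact_force: [0.8, 1.3, 0.1]
opening: 0.5
finger_force: 0.0
```

>>> jog_arm --increments '[{"dx": 0, "dy": 0.3, "dz": 0, "ax": 0, "ay": 0, "az": 0.09, "gripper": 0}, {"dx": 0, "dy": 0.65, "dz": 0, "ax": 0, "ay": 0, "az": 0.18, "gripper": 0}, {"dx": 0, "dy": 1, "dz": 0, "ax": 0, "ay": 0, "az": 0.23, "gripper": 0}]'

```text
time: 9.25
eef_pos: [0.4933, -0.1345, 0.2385]
tcp_rot: [-0.056, 0.998, -0.001, 0.001]
contact_force: [0.1, -0.6, -0.2]
opening: 0.501
finger_force: 0.0
```

>>> jog_arm --increments '[{"dx": 0, "dy": 0.35, "dz": 0, "ax": 0, "ay": 0, "az": 0, "gripper": 0}, {"dx": 0, "dy": 0.7, "dz": 0, "ax": 0, "ay": 0, "az": 0, "gripper": 0}, {"dx": 0, "dy": 1, "dz": 0, "ax": 0, "ay": 0, "az": 0, "gripper": 0}, {"dx": 0, "dy": 1, "dz": 0, "ax": 0, "ay": 0, "az": 0, "gripper": 0}]'

```text
time: 9.65
eef_pos: [0.4932, -0.0124, 0.2382]
tcp_rot: [-0.057, 0.998, 0.0, 0.001]
contact_force: [-0.4, -0.8, -0.6]
opening: 0.496
finger_force: 0.0
```

```bash
python3 - <<'E'
from m import *
st=get_state();print(st['time'],st['eef_pos'],st['tcp_rot'],st['opening'])
t=cap('top','t6');s=cap('side','s6')
Wt=cloud(t);Ws=cloud(s)
# handle: wood pixels in side view, z>.08
for n,W,c,b in(('s',Ws,s,(228,180,285,200)),('t',Wt,t,(225,190,245,235))):
    hs=cv2.cvtColor(c['frame'],cv2.COLOR_BGR2HSV)
    m=np.zeros(W.shape[:2],bool);m[b[1]:b[3],b[0]:b[2]]=1
    m&=(W[...,2]>.085)&(W[...,2]<.12)&(hs[...,1]>60)
    P=W[m];v,u=np.nonzero(m)
    if len(P)<10: print(n,len(P));continue
    # by ray at z=.1
    R=np.array([ray(c,a,b_,.102)[:2] for a,b_ in zip(u,v)])
    l=cv2.fitLine(R.astype(np.float32),cv2.DIST_HUBER,0,.001,.001).ravel()
    print(n,len(P),'depthz',np.median(P[:,2]),'line',l.round(4),'ang',np.arctan(l[1]/l[0]),'xr',R[:,0].min(),R[:,0].max(),'y at .493',l[3]+(.493-l[2])*l[1]/l[0])
for n,c,uv in(('t',t,None),('s',s,None)):print(n,proj(c,[.493,.083,.1]))
# top dough ball
hs=cv2.cvtColor(s['frame'],cv2.COLOR_BGR2HSV)
m=(hs[...,0]<20)&(hs[...,1]>110)&(np.abs(Ws[...,0]-.535)<.04)&(np.abs(Ws[...,1]+.375)<.04)&(Ws[...,2]>.065)
print('ball',sph(Ws[m]))
hs=cv2.cvtColor(t['frame'],cv2.COLOR_BGR2HSV)
m=(hs[...,0]<20)&(hs[...,1]>90)&(np.abs(Wt[...,0]-.535)<.04)&(np.abs(Wt[...,1]+.375)<.04)&(Wt[...,2]>.065)
print('ball',sph(Wt[m]))
f=lambda im,x,y,w,h,k:cv2.resize(im[y:y+h,x:x+w],(w*k,h*k),interpolation=cv2.INTER_CUBIC)
cv2.imwrite('pics/crop7.png',np.vstack([np.hstack([f(t['frame'],215,170,50,37,8),f(s['frame'],225,170,50,37,8)]),np.hstack([f(t['frame'],215,200,50,37,8),f(s['frame'],260,170,50,37,8)])]))
E
```

```text
9.65 [ 0.49320175 -0.01239472  0.23820222] [-5.71455224e-02  9.98365139e-01  2.00894514e-04  1.18207656e-03] 0.49629403772518516
s 124 depthz 0.1006795927454201 line [0.9852 0.1716 0.4735 0.0754] ang 0.17250077 xr 0.41582443301453653 0.5412719529171632 y at .493 0.078793555
t 0
t [[233.10838963 207.70058699]]
s [[260.75057127 191.60669992]]
ball (array([ 0.5342, -0.3742,  0.0663]), 226, np.float64(0.0015))
ball (array([ 0.533 , -0.3794,  0.0659]), 116, np.float64(0.0034))
```

```bash
python3 - <<'E'
from m import *
for nm in('t1','t6','top0'):
    c=load(nm);hs=cv2.cvtColor(c['frame'],cv2.COLOR_BGR2HSV)
    b=(226,196,243,236);m=np.zeros(hs.shape[:2],bool);m[b[1]:b[3],b[0]:b[2]]=1
    m&=(hs[...,1]>60)&(hs[...,0]<35)&(hs[...,0]>8)&(hs[...,2]>110)
    v,u=np.nonzero(m)
    if len(u)<10: print(nm,len(u),hs[205:215,230:238].mean((0,1)));continue
    R=np.array([ray(c,a,b_,.102)[:2] for a,b_ in zip(u,v)])
    l=cv2.fitLine(R.astype(np.float32),cv2.DIST_HUBER,0,.001,.001).ravel()
    print(nm,len(u),v.min(),v.max(),'ang',np.arctan(l[1]/l[0]),'xr',R[:,0].min(),R[:,0].max(),'y at .493',l[3]+(.493-l[2])*l[1]/l[0])
# bowl rim from depth-side: steel pixels around z~.1
c=load('s6');W=cloud(c);m=np.zeros(W.shape[:2],bool);m[183:198,272:302]=1;m&=(W[...,2]>.09)&(W[...,2]<.115)
P=W[m];print('side rim',len(P),np.nanpercentile(P,[3,50,97],axis=0).round(3).tolist())
E
```

```text
t1 167 199 234 ang 0.09608999 xr 0.39361513024820377 0.5268547927582767 y at .493 0.08235992
t6 543 196 235 ang -0.07476075 xr 0.3852971781627201 0.5402581338433139 y at .493 0.08086257
top0 164 199 227 ang 0.116889015 xr 0.41627051268061827 0.5268547927582767 y at .493 0.08376683
side rim 194 [[0.537, 0.054, 0.09], [0.578, 0.091, 0.096], [0.625, 0.125, 0.102]]
```

View pics/crop7.png

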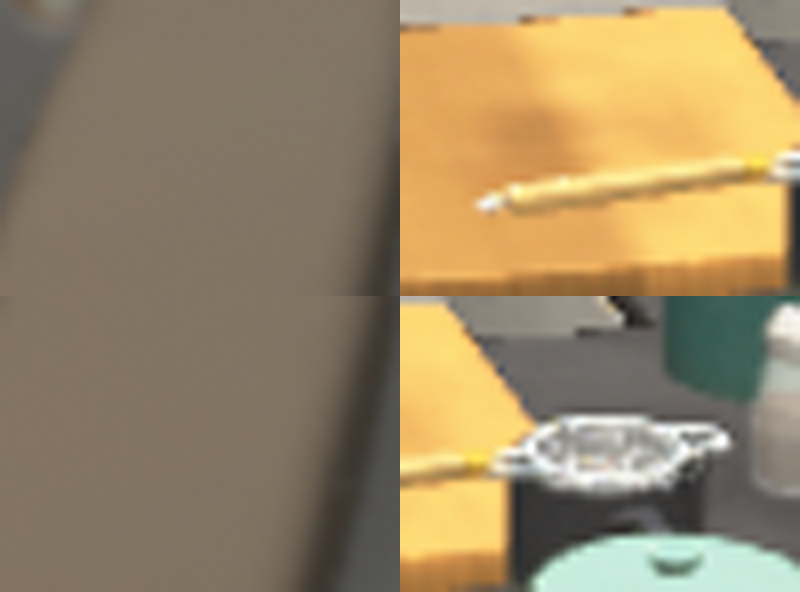

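The crop shows the handle clear of the fingers at side (500,195)–(770,165), and the bowl rim centred near (610,455) in the lower panel. The grip point is about (0.493,0.083,0.100) with yaw 0.115 rad, which matches the present jaw yaw. Moving over it and down.

>>> jog_arm --increments '[{"dx": 0, "dy": 0.3, "dz": 0, "ax": 0, "ay": 0, "az": 0, "gripper": 0}, {"dx": 0, "dy": 0.6, "dz": 0, "ax": 0, "ay": 0, "az": 0, "gripper": 0}, {"dx": 0, "dy": 0.79, "dz": -0.1, "ax": 0, "ay": 0, "az": 0, "gripper": 0}, {"dx": 0, "dy": 0.79, "dz": -0.3, "ax": 0, "ay": 0, "az": 0, "gripper": 0}, {"dx": 0, "dy": 0.79, "dz": -0.5, "ax": 0, "ay": 0, "az": 0, "gripper": 0}, {"dx": 0, "dy": 0.79, "dz": -0.5, "ax": 0, "ay": 0, "az": 0, "gripper": 0}]'

```text
time: 10.35
eef_pos: [0.4915, 0.0779, 0.1735]
tcp_rot: [-0.054, 0.999, 0.0, -0.003]
contact_force: [-0.4, -0.1, -0.0]
opening: 0.498
finger_force: 0.0
```

```bash
python3 - <<'E'
from m import *
st=get_state();print(st['time'],st['eef_pos'],st['tcp_rot'],st['opening'])
s=cap('side','s7');W=cloud(s);P=st['eef_pos']
print('proj tip',proj(s,P+[0,0,-.02]),'grip',proj(s,[.4925,.0828,.1]))
# finger-tip dark points near TCP
F=W[(np.abs(W[...,:2]-P[:2]).max(-1)<.05)&(W[...,2]>P[2]-.035)&(W[...,2]<P[2]+.0)]
print(len(F),np.percentile(F,[2,50,98],axis=0).round(3).tolist())
E
```

```text
10.35 [0.49148977 0.07793039 0.17352579] [-5.38510374e-02  9.98543347e-01  1.43472656e-04 -3.35116614e-03] 0.4979763551282712
proj tip [[260.58031901 176.42229836]] grip [[260.61158118 191.64006116]]
71 [[0.478, 0.04, 0.154], [0.488, 0.051, 0.164], [0.502, 0.104, 0.173]]
```

>>> jog_arm --increments '[{"dx": 0, "dy": 0, "dz": -0.2, "ax": 0, "ay": 0, "az": 0, "gripper": 0}, {"dx": 0, "dy": 0, "dz": -0.4, "ax": 0, "ay": 0, "az": 0, "gripper": 0}, {"dx": 0, "dy": 0, "dz": -0.57, "ax": 0, "ay": 0, "az": 0, "gripper": 0}, {"dx": 0, "dy": 0, "dz": -0.57, "ax": 0, "ay": 0, "az": 0, "gripper": 0}, {"dx": 0, "dy": 0, "dz": -0.57, "ax": 0, "ay": 0, "az": 0, "gripper": 0}]'

```text
time: 10.9
eef_pos: [0.4946, 0.0783, 0.1097]
tcp_rot: [-0.054, 0.999, -0.0, 0.001]
contact_force: [-0.0, -0.1, 0.8]
opening: 0.5
finger_force: 0.0
```

>>> jog_arm --increments '[{"dx": 0, "dy": 0.04, "dz": -0.03, "ax": 0, "ay": 0, "az": 0, "gripper": 0}, {"dx": 0, "dy": 0.04, "dz": -0.03, "ax": 0, "ay": 0, "az": 0, "gripper": 0}, {"dx": 0, "dy": 0.04, "dz": -0.03, "ax": 0, "ay": 0, "az": 0, "gripper": -0.3}, {"dx": 0, "dy": 0.04, "dz": -0.03, "ax": 0, "ay": 0, "az": 0, "gripper": -0.5}, {"dx": 0, "dy": 0.04, "dz": -0.03, "ax": 0, "ay": 0, "az": 0, "gripper": -0.65}, {"dx": 0, "dy": 0.04, "dz": -0.03, "ax": 0, "ay": 0, "az": 0, "gripper": -0.75}, {"dx": 0, "dy": 0.04, "dz": -0.03, "ax": 0, "ay": 0, "az": 0, "gripper": -1}, {"dx": 0, "dy": 0.04, "dz": -0.03, "ax": 0, "ay": 0, "az": 0, "gripper": -1}, {"dx": 0, "dy": 0.04, "dz": -0.03, "ax": 0, "ay": 0, "az": 0, "gripper": -1}, {"dx": 0, "dy": 0.04, "dz": -0.03, "ax": 0, "ay": 0, "az": 0, "gripper": -1}]' --force 70

```text
time: 11.9
eef_pos: [0.4935, 0.0838, 0.1047]
tcp_rot: [-0.055, 0.999, 0.0, 0.0]
contact_force: [0.6, 0.5, 0.7]
opening: 0.122
finger_force: 68.1
```

Gripped at about 12 mm with 68 N. Lifting straight up.

>>> jog_arm --increments '[{"dx": 0, "dy": 0, "dz": 0.06, "ax": 0, "ay": 0, "az": 0, "gripper": -1}, {"dx": 0, "dy": 0, "dz": 0.16, "ax": 0, "ay": 0, "az": 0, "gripper": -1}, {"dx": 0, "dy": 0, "dz": 0.28, "ax": 0, "ay": 0, "az": 0, "gripper": -1}, {"dx": 0, "dy": 0, "dz": 0.42, "ax": 0, "ay": 0, "az": 0, "gripper": -1}, {"dx": 0, "dy": 0, "dz": 0.57, "ax": 0, "ay": 0, "az": 0, "gripper": -1}, {"dx": 0, "dy": 0, "dz": 0.72, "ax": 0, "ay": 0, "az": 0, "gripper": -1}, {"dx": 0, "dy": 0, "dz": 0.87, "ax": 0, "ay": 0, "az": 0, "gripper": -1}, {"dx": 0, "dy": 0, "dz": 1, "ax": 0, "ay": 0, "az": 0, "gripper": -1}, {"dx": 0, "dy": 0, "dz": 1, "ax": 0, "ay": 0, "az": 0, "gripper": -1}]'

```text
time: 12.8
eef_pos: [0.495, 0.0838, 0.2286]
tcp_rot: [-0.055, 0.998, -0.0, 0.004]
contact_force: [0.2, -0.0, -1.6]
opening: 0.123
finger_force: 68.1
```

```bash
cat > sv.py <<'E'
from m import *
def sieve(f):
    st=get_state();P=st['eef_pos'];print(st['time'],P,st['tcp_rot'],st['opening'],st['finger_force'])
    s=cap('side',f);W=cloud(s);hs=cv2.cvtColor(s['frame'],cv2.COLOR_BGR2HSV)
    x=W[...,0]-P[0];y=W[...,1]-P[1];z=W[...,2]-P[2]
    wood=(hs[...,0]<35)&(hs[...,0]>8)&(hs[...,1]>60)&(x<.045)&(x>-.1)&(abs(y)<.05)&(abs(z)<.04)
    rim=(x>.045)&(x<.14)&(abs(y)<.06)&(abs(z)<.05)&(hs[...,1]<60)
    for n,m in(('wood',wood),('rim',rim)):
        Q=np.c_[x[m],y[m],z[m]]
        print(n,len(Q),np.percentile(Q,[3,50,97],axis=0).round(4).tolist() if len(Q) else '')
        if n=='wood' and len(Q)>10:print('slope z,y per x',np.polyfit(Q[:,0],Q[:,2],1),np.polyfit(Q[:,0],Q[:,1],1))
E
python3 -c "
from sv import *
sieve('s8')"
```

```text
12.8 [0.4950472  0.08381844 0.22859261] [-5.46960345e-02  9.98496628e-01 -3.46517371e-04  3.56465473e-03] 0.12326157131952639 68.09210690902546
wood 102 [[-0.0729, -0.0166, -0.0108], [-0.0331, -0.0082, -0.005], [0.0308, 0.0009, -0.0003]]
slope z,y per x [ 0.02563354 -0.00457703] [ 0.09465367 -0.00555054]
rim 213 [[0.0538, -0.0211, -0.0259], [0.0877, 0.0093, -0.0114], [0.1294, 0.0409, -0.004]]
```

Held level. The bowl centre is 85 mm ahead of the TCP and 9.5 mm to +y, and the mesh is at about z 0.195. Carrying it across.

>>> jog_arm --increments '[{"dx": -0.02, "dy": -0.15, "dz": 0, "ax": 0, "ay": 0, "az": 0, "gripper": -1}, {"dx": -0.04, "dy": -0.4, "dz": 0, "ax": 0, "ay": 0, "az": 0, "gripper": -1}, {"dx": -0.07, "dy": -0.7, "dz": 0, "ax": 0, "ay": 0, "az": 0, "gripper": -1}, {"dx": -0.1, "dy": -0.98, "dz": 0, "ax": 0, "ay": 0, "az": 0, "gripper": -1}]'

```text
time: 13.25
eef_pos: [0.4805, -0.0347, 0.2236]
tcp_rot: [-0.055, 0.998, 0.0, -0.001]
contact_force: [0.3, 0.1, -0.9]
opening: 0.119
finger_force: 68.2
```

>>> jog_arm --increments '[{"dx": -0.02, "dy": -0.25, "dz": 0, "ax": 0, "ay": 0, "az": 0, "gripper": -1}, {"dx": -0.04, "dy": -0.5, "dz": 0, "ax": 0, "ay": 0, "az": 0, "gripper": -1}, {"dx": -0.07, "dy": -0.75, "dz": 0, "ax": 0, "ay": 0, "az": 0, "gripper": -1}, {"dx": -0.1, "dy": -0.98, "dz": 0, "ax": 0, "ay": 0, "az": 0, "gripper": -1}]'

```text
time: 13.65
eef_pos: [0.4685, -0.1524, 0.2235]
tcp_rot: [-0.054, 0.999, 0.0, -0.001]
contact_force: [0.1, -0.5, -0.8]
opening: 0.124
finger_force: 68.2
```

>>> jog_arm --increments '[{"dx": -0.02, "dy": -0.25, "dz": 0, "ax": 0, "ay": 0, "az": 0, "gripper": -1}, {"dx": -0.04, "dy": -0.5, "dz": 0, "ax": 0, "ay": 0, "az": 0, "gripper": -1}, {"dx": -0.07, "dy": -0.75, "dz": 0, "ax": 0, "ay": 0, "az": 0, "gripper": -1}, {"dx": -0.1, "dy": -0.98, "dz": 0, "ax": 0, "ay": 0, "az": 0, "gripper": -1}]'

```text
time: 14.05
eef_pos: [0.4565, -0.27, 0.2234]
tcp_rot: [-0.054, 0.999, 0.001, -0.001]
contact_force: [0.5, 0.4, -0.6]
opening: 0.124
finger_force: 68.2
```

>>> jog_arm --increments '[{"dx": -0.02, "dy": -0.25, "dz": 0, "ax": 0, "ay": 0, "az": 0, "gripper": -1}, {"dx": -0.04, "dy": -0.5, "dz": 0, "ax": 0, "ay": 0, "az": 0, "gripper": -1}, {"dx": -0.07, "dy": -0.75, "dz": 0, "ax": 0, "ay": 0, "az": 0, "gripper": -1}, {"dx": -0.08, "dy": -0.9, "dz": 0, "ax": 0, "ay": 0, "az": 0, "gripper": -1}, {"dx": -0.09, "dy": -0.97, "dz": 0, "ax": 0, "ay": 0, "az": 0, "gripper": -1}, {"dx": -0.09, "dy": -0.97, "dz": 0, "ax": 0, "ay": 0, "az": 0, "gripper": -1}, {"dx": -0.09, "dy": -0.97, "dz": 0, "ax": 0, "ay": 0, "az": 0, "gripper": -1}]'

```text
time: 14.75
eef_pos: [0.4466, -0.3844, 0.2241]
tcp_rot: [-0.055, 0.998, 0.001, -0.0]
contact_force: [-0.2, 0.6, -1.2]
opening: 0.12
finger_force: 68.2
```

```bash
python3 - <<'E'
from sv import *
sieve('s9')
s=load('s9');W=cloud(s);hs=cv2.cvtColor(s['frame'],cv2.COLOR_BGR2HSV)
m=(hs[...,0]<20)&(hs[...,1]>110)&(np.abs(W[...,0]-.535)<.04)&(np.abs(W[...,1]+.375)<.04)&(W[...,2]>.065)&(W[...,2]<.1)
print('ball',sph(W[m]))
E
```

```text
14.75 [ 0.44663024 -0.38436511  0.22414542] [-5.48932847e-02  9.98492015e-01  6.19965653e-04 -1.98560528e-04] 0.11994913709743239 68.19355603423901
wood 220 [[-0.0732, -0.0155, -0.0107], [-0.0331, -0.0084, -0.0043], [0.0307, 0.0051, 0.0015]]
slope z,y per x [ 0.01608274 -0.00415445] [ 0.11226311 -0.00385669]
rim 468 [[0.0537, -0.0213, -0.0262], [0.0884, 0.0208, -0.0127], [0.129, 0.0386, -0.0047]]
ball (array([ 0.5344, -0.3745,  0.0663]), 228, np.float64(0.0016))
```

>>> jog_arm --increments '[{"dx": 0.01, "dy": 0, "dz": -0.1, "ax": 0, "ay": 0, "az": 0, "gripper": -1}, {"dx": 0.02, "dy": 0, "dz": -0.2, "ax": 0, "ay": 0, "az": 0, "gripper": -1}, {"dx": 0.02, "dy": 0, "dz": -0.3, "ax": 0, "ay": 0, "az": 0, "gripper": -1}, {"dx": 0.02, "dy": 0, "dz": -0.4, "ax": 0, "ay": 0, "az": 0, "gripper": -1}, {"dx": 0.02, "dy": 0, "dz": -0.5, "ax": 0, "ay": 0, "az": 0, "gripper": -1}, {"dx": 0.02, "dy": 0, "dz": -0.57, "ax": 0, "ay": 0, "az": 0, "gripper": -1}, {"dx": 0.02, "dy": 0, "dz": -0.61, "ax": 0, "ay": 0, "az": 0, "gripper": -1}, {"dx": 0.02, "dy": 0, "dz": -0.61, "ax": 0, "ay": 0, "az": 0, "gripper": -1}, {"dx": 0.02, "dy": 0, "dz": -0.61, "ax": 0, "ay": 0, "az": 0, "gripper": -1}, {"dx": 0.02, "dy": 0, "dz": -0.61, "ax": 0, "ay": 0, "az": 0, "gripper": -1}]'

```text
time: 15.8
eef_pos: [0.4493, -0.3858, 0.1522]
tcp_rot: [-0.055, 0.999, -0.001, 0.0]
contact_force: [-0.0, -1.0, -0.9]
opening: 0.121
finger_force: 68.2
```

```bash
python3 - <<'E'
from sv import *
sieve('s10')
s=load('s10');W=cloud(s);t=cap('top','t10')
f=lambda im,x,y,w,h,k:cv2.resize(im[y:y+h,x:x+w],(w*k,h*k),interpolation=cv2.INTER_CUBIC)
cv2.imwrite('pics/crop9.png',np.hstack([f(t['frame'],330,155,66,80,6),f(s['frame'],270,225,66,80,6)]))
for n,c in(('t',t),('s',s)):print(n,'mesh',proj(c,[.534,-.376,.115]),'rim',proj(c,[.534,-.376,.141]))
E
```

```text
15.8 [ 0.44928974 -0.38581645  0.15216351] [-5.46035093e-02  9.98507803e-01 -6.35770247e-04  4.68752801e-04] 0.1210124054481801 68.19824301288463
wood 209 [[-0.0731, -0.0151, -0.0109], [-0.0339, -0.0087, -0.004], [0.0303, 0.0026, -0.0006]]
slope z,y per x [ 0.01775863 -0.00405547] [ 0.1058349  -0.00449813]
rim 460 [[0.0543, -0.0209, -0.0269], [0.0896, 0.0218, -0.0122], [0.1303, 0.039, -0.0048]]
t mesh [[367.12321636 183.41303348]] rim [[368.24345719 179.02231953]]
s mesh [[318.73846281 253.40759897]] rim [[319.28131992 243.49633004]]
```

View pics/crop9.png

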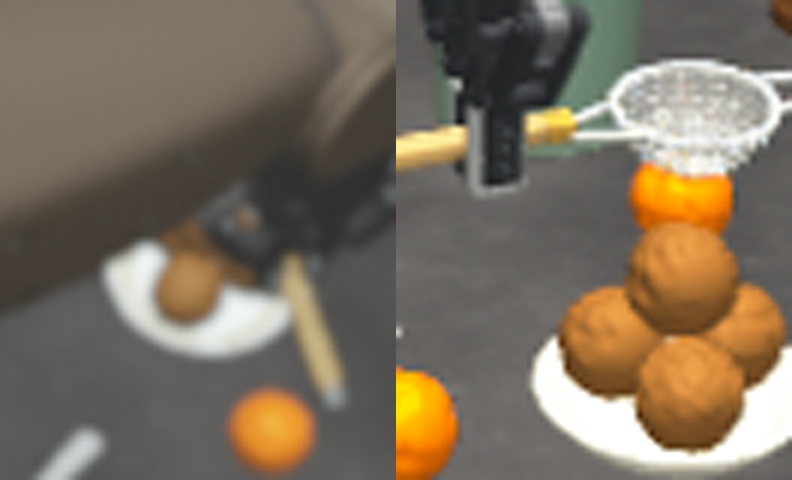

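The side crop shows the bowl rim centred at (319.3,241.7) directly above the top ball at (317.3,270.8), both within 0.5 px of prediction. The pyramid is intact. I'll lower 4 mm to about 26 mm clearance and let it settle.

>>> jog_arm --increments '[{"dx": 0, "dy": 0, "dz": -0.02, "ax": 0, "ay": 0, "az": 0, "gripper": -1}, {"dx": 0, "dy": 0, "dz": -0.03, "ax": 0, "ay": 0, "az": 0, "gripper": -1}, {"dx": 0, "dy": 0, "dz": -0.03, "ax": 0, "ay": 0, "az": 0, "gripper": -1}, {"dx": 0, "dy": 0, "dz": -0.03, "ax": 0, "ay": 0, "az": 0, "gripper": -1}, {"dx": 0, "dy": 0, "dz": -0.03, "ax": 0, "ay": 0, "az": 0, "gripper": -1}, {"dx": 0, "dy": 0, "dz": -0.03, "ax": 0, "ay": 0, "az": 0, "gripper": -1}]'

```text
time: 16.5
eef_pos: [0.449, -0.3854, 0.1478]
tcp_rot: [-0.055, 0.999, -0.0, 0.0]
contact_force: [0.0, -0.4, -0.2]
opening: 0.124
finger_force: 68.2
```

```bash
python3 -c "
from h import *
s=get_state();print(s['eef_pos'],s['finger_force'],abs(s['dq']).max())
print(job.sign_off())"
```

```text
[ 0.44899329 -0.38539853  0.14777442] 68.19751559640281 0.0018565958370791826
the job is handed in; nothing more can be done
None
```

I handed the job in at about 16.5 s: the last dough ball rests in the hollow on the three, and the sieve is held level and centred about 26 mm above it (estimated from the arm pose and camera views). The hand-in returned no verdict.

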